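# Sort the screw boxes by weight: full ones on the pin rail, empties in the carton

### The arm

A 6-joint arm with a two-finger parallel gripper is mounted at the origin on the work surface. World frame = base frame: x ahead of the robot, y to its left, z up, the work surface at z = 0. Lengths are in m, angles in rad, forces in N, time in s.
With the tool pointing down it reaches from about 0.35 to 0.975 m from the base axis. Payload 4.9 kg.
Tool frame: the origin (TCP) lies midway between the tips of the shut fingers; the grasp point (between the pads) lies 19 mm behind it; z points along the fingers, y is the direction in which the jaws open and shut (so a half turn about z gives the same grasp; the last joint's range is limited). The gripper opens to 85 mm and grips with 20 to 120 N. Pads are 22 mm wide; open, the fingers measure 114 mm over their backs; the gripper's body (76 mm by 85 mm) begins 54 mm behind the grasp point. The pads swing forward as they close: fully open they stand 13 mm farther back than shut.
Start: joints at [-1.308, 0.053, 1.613, -0, 1.476, -0.119], TCP at [0.233, -0.58, 0.231] pointing down, gripper open.
Joint ranges: [-3.01, 3.01], [-1.01, 2.22], [0.06, 2.58], [-1.02, 4.17], [0.09, 2.62], [-3.14, 3.14]. Speed limits (rad/s): [2.57, 2.57, 3.14, 3.14, 3.14, 3.14].

### API

Orientations are given as a rotation vector (axis times angle).
In Python, from station import ctrl gives the robot as it stands.
- The arm moves only by the tool drive_tool, never from a script. Its argument "moves" is one flat list of numbers, 7 for each row, row after row: the turn, a rotation vector about the world's x, y, z in degrees, then the shift along the world's x, y, z in m, then the closure, from 0 (fully open) to 1 (shut). A call has exactly 5 rows; each row shifts and turns the commanded pose from where the row before left it; what a row does not reach is not made up. A row lasts 1/8 s, in which the tool goes at most 62.5 mm and 10.7 degrees, less where a joint would pass 70% of its speed; a pose out of reach is approached as far as the arm can. A call is refused whole if a number of a shift passes 0.0625 or a number of a turn 10.7, either way. A call with a gripper value outside its range is refused whole. The fingers move at their own pace and stop on an object; "newtons" is the grip in N (left out, the last holds). Time passes only in rows, so rows that do not move let the fingers close, or fill a call up. It gives the time, the measured TCP pose, the force and the opening at its end, in the units of the state.
- ctrl.get_obs(): the state, without advancing time (a new reading comes with each control period).
- ctrl.get_image(name): name is "scene" or "side" or "wrist"; returns the picture (480x640x3 uint8, red, green, blue); there is no depth.
- ctrl.get_calibration(name): a dict with "fx", "fy", "cx", "cy" (pixels), "rvec" (rotation vector, rad) and "tvec" (3), from world to camera coordinates, as OpenCV has them; the wrist camera has in their place "T_tool_cam" (4x4, takes a point from camera to tool coordinates, whose origin is the TCP and whose axes are the flange's). Camera axes: x right, y down, z forward; pixel columns grow to the right and rows downward; lengths in m; the calibration is good to about 2 mm. A picture is of the moment at which its call begins: read the wrist's pose just before it. get_calibration takes no time and is no camera call.
- ctrl.finish_job(): hands the job in, once; it reports no verdict.
The state is a dict: "t": time; "q": joint angles; "dq": joint speeds; "effort": joint torques, N m; "tool_pos": TCP position; "tool_rot": TCP orientation; "contact_force": force on the tool from outside, world axes, zero at the start; "wrist_torque": the same for the moment, N m; "opening": finger opening in m.
Only numpy, scipy, OpenCV 4.12 (cv2) and the standard library are available. Lean on these libraries where they do the work, as an engineer would, in place of code of your own. Each camera call takes 0.05 s, during which the arm holds its last target.

### The job

Some of the shut screw boxes on the bench are full and some are empty; find out by weight (raising one end a little by the handle is enough to feel it). Hang every full box on the rail by its flange, both holes over one pair of pins and the flange fully down on the rail, one box to a pair, and stand every empty one upright in the carton tray. Leave the oil can, the screwdriver and the wood offcut where they are.

Things in the scene. Friction and masses are not known exactly. Their poses are not given: they have to be found in the camera images.
- box_a: shut screw box, all five alike outside (one may be absent). Grey, 44 mm (x) by 92 mm (y), 48 mm high with its black lid. Origin: centre of its underside; z up, y along its length. Handle on the lid and flange with two holes on its -x side: see box_b and box_c.
- box_b: screw box like box_a. Handle of every box: black bar centred over the lid, 12 mm thick (x), 76 mm long (y), from 63 to 79 mm above the box's underside; posts under its two ends (y = 30 to 38 and -30 to -38 mm), between them 15 mm free from lid to bar.
- box_c: screw box like box_a. Flange of every box: flat metal plate 92 mm long, 5 mm thick, underside 43 mm above the box's underside, sticking out 28 mm on the -x side (x from -22 to -50 mm), with two holes of 13 mm diameter at x = -38 mm, y = 28 and -28 mm.
- box_d: screw box like box_a. A full box weighs 0.59 to 0.81 kg, an empty one 0.11 to 0.17 kg, evenly spread along the length.
- box_e: screw box like box_a
- rail: fixed upright white-painted wooden board, 26 mm thick (x), 340 mm long (y), top edge 120 mm above the bench; origin on the bench under its centre, z up. Three pairs of upright steel pins on its top edge (x = 0): pair centres at y = -120, 0 and 120 mm, pins 28 mm either side of them, 8 mm in diameter, 30 mm tall, the last 10 mm tapered. Two feet 12 mm high reach 63 mm to -x.
- rail_top (a point): middle of the rail's top edge, on the middle pair's centre; axes as the rail's. A hung box has its underside about 75 mm above the bench and its origin about 37 mm from the board's middle plane: on the +x side with its axes along the rail's (or on the -x side, turned by half a turn). It leans about 7 degrees against the board.
- tray: fixed open cardboard tray, 200 mm (x) by 260 mm (y) outside, walls 5 mm thick and 50 mm high, floor 5 mm thick; origin on the bench under its centre, z up. Room for the boxes side by side along y, their lengths along y or along x.
- oil_can: bystander: grey can 52 mm in diameter, 130 mm tall, standing; origin at the centre of its underside
- screwdriver: bystander: screwdriver lying on the bench
- offcut: bystander: wood offcut 50 x 160 x 20 mm lying on the bench

How it is judged:
By the outcome, as a careful person would: the job done as asked, in the order asked, and still so for the second after the job is handed in, with the robot touching nothing.
Of box_a, box_b, box_c, box_d, box_e only 4 to 5 are there at a start; the rules pass over those that are not, and their reading is None.
At some moment in a run one of box_a, box_b, box_c, box_d, box_e may be knocked a few centimetres aside while the robot is not near it.
It also fails if it takes over 210 s, if anything falls off the work surface, if the arm or the gripper's body presses on something with over 40 N, if the wrist force passes 120 N, or if a joint passes its speed limit or range.

## Working session

There is one attempt and no reset: what is moved stays moved. The work goes in short steps, Python scripts to look and compute and a tool call to move; the robot and the scene stay as the last step left them, time stands still between calls to the robot, and variables do not carry over. Pictures are saved under pics/ and viewed, and the job is handed in when it is done.

Besides the shell and the picture viewer there is one more tool, called after ">>>" by a JSON object that holds its "method" and its "body", one argument or row to a line. drive_tool: Moves the arm, as the interface text tells. Its arguments: {"type":"object","properties":{"moves":{"type":"array","items":{"type":"number"}},"newtons":{"type":"number"}},"required":["moves"]}

```bash
ls; mkdir -p pics; python3 - <<'E'
from station import ctrl
import cv2
o=ctrl.get_obs(); print(o)
for n in ["scene","side","wrist"]:
    im=ctrl.get_image(n); cv2.imwrite(f"pics/{n}0.png",im[:,:,::-1]); print(n,ctrl.get_calibration(n))
E
```

```text
pics
{'t': 0.0, 'q': array([-1.30798909e+00,  5.33776814e-02,  1.61432633e+00, -1.63523787e-05,
        1.47597588e+00, -1.19008536e-01]), 'dq': array([ 1.08322246e-04, -9.50849649e-05, -1.85257418e-04,  7.59300785e-04,
        6.26444151e-04,  1.78806795e-04]), 'effort': array([-3.62129802e-03, -3.93690062e+01, -3.70174956e+01, -5.18339730e-04,
        7.14440772e-03, -1.00087848e-05]), 'tool_pos': array([ 0.2327049 , -0.57938338,  0.23003079]), 'tool_rot': array([-3.08247401e+00, -5.95725954e-01,  2.60856730e-04]), 'contact_force': array([ 0.44335883, -0.66877872, -0.31802431]), 'wrist_torque': array([-0.00184255,  0.00863344,  0.07031903]), 'opening': 0.08525985818107337}
scene {'fx': 531.7043392478316, 'fy': 531.7043392478316, 'cx': 316.11846829817847, 'cy': 236.71035040667718, 'rvec': array([ 1.84206046,  1.94505832, -0.61012364]), 'tvec': array([ 0.01543049, -0.41706629,  1.59497094])}
side {'fx': 493.139880500178, 'fy': 493.139880500178, 'cx': 329.33096426645665, 'cy': 234.227871341912, 'rvec': array([ 0.65819509, -2.67472532,  1.08108634]), 'tvec': array([0.50441971, 0.26255668, 0.82673938])}
wrist {'fx': 330.38557145881526, 'fy': 330.38557145881526, 'cx': 317.76521588552237, 'cy': 239.464793444339, 'T_tool_cam': array([[ 5.81408876e-04, -9.49592445e-01, -3.13486603e-01,
         8.02821496e-02],
       [ 9.99999828e-01,  5.29834469e-04,  2.49713915e-04,
        -9.35760626e-04],
       [-7.10304394e-05, -3.13486694e-01,  9.49592590e-01,
        -1.42725823e-01],
       [ 0.00000000e+00,  0.00000000e+00,  0.00000000e+00,
         1.00000000e+00]])}
```

View pics/scene0.png

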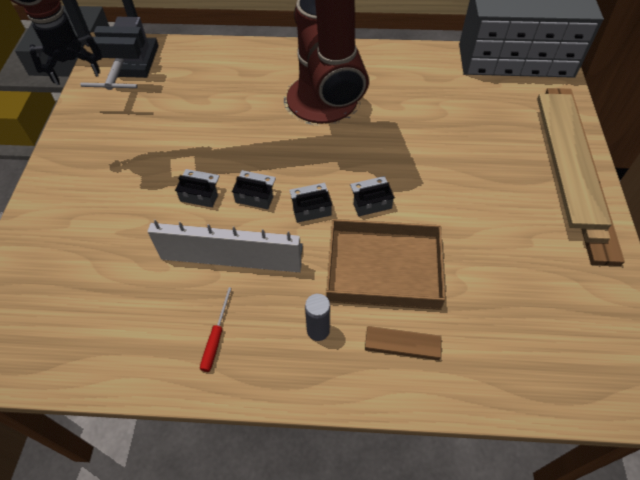

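View pics/side0.png

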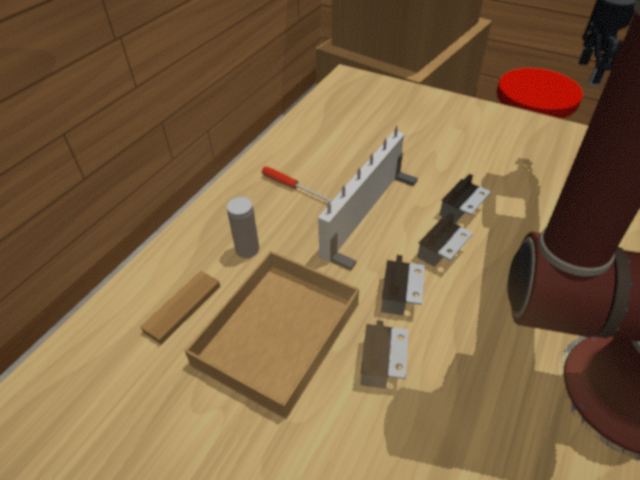

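View pics/wrist0.png

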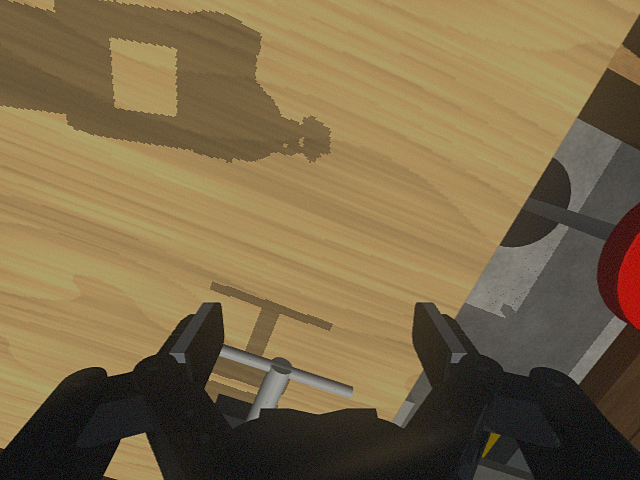

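```bash
cat > h.py <<'E'
import numpy as np, cv2
from scipy.spatial.transform import Rotation as R
from station import ctrl
def cam(name,obs=None):
    c=ctrl.get_calibration(name); K=np.array([[c['fx'],0,c['cx']],[0,c['fy'],c['cy']],[0,0,1.]])
    if 'rvec' in c:
        Rw=R.from_rotvec(c['rvec']).as_matrix(); t=np.array(c['tvec'])
    else:
        T=np.eye(4);T[:3,:3]=R.from_rotvec(obs['tool_rot']).as_matrix();T[:3,3]=obs['tool_pos']
        T=np.linalg.inv(T@c['T_tool_cam']); Rw=T[:3,:3];t=T[:3,3]
    return K,Rw,t
def ray(cm,uv,z):
    K,Rw,t=cm; d=Rw.T@np.linalg.inv(K)@np.array([uv[0],uv[1],1.]); o=-Rw.T@t
    return o+d*(z-o[2])/d[2]
def proj(cm,P):
    K,Rw,t=cm; p=(np.atleast_2d(P)@Rw.T+t)@K.T; return p[:,:2]/p[:,2:]
def crop(img,x0,y0,w,h,s,fn):
    c=cv2.resize(img[y0:y0+h,x0:x0+w,::-1],None,fx=s,fy=s,interpolation=cv2.INTER_CUBIC); cv2.imwrite(fn,c)
E
python3 - <<'E'
import cv2
a=cv2.imread('pics/scene0.png'); b=cv2.imread('pics/side0.png')
cv2.imwrite('pics/s1.png',cv2.resize(a[160:300,140:340],None,fx=4,fy=4,interpolation=2))
cv2.imwrite('pics/s2.png',cv2.resize(a[165:315,280:450],None,fx=4,fy=4,interpolation=2))
cv2.imwrite('pics/d1.png',cv2.resize(b[110:280,310:500],None,fx=3.5,fy=3.5,interpolation=2))
cv2.imwrite('pics/d2.png',cv2.resize(b[240:410,180:430],None,fx=3,fy=3,interpolation=2))
E
```

```text
(no output)
```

View pics/s1.png

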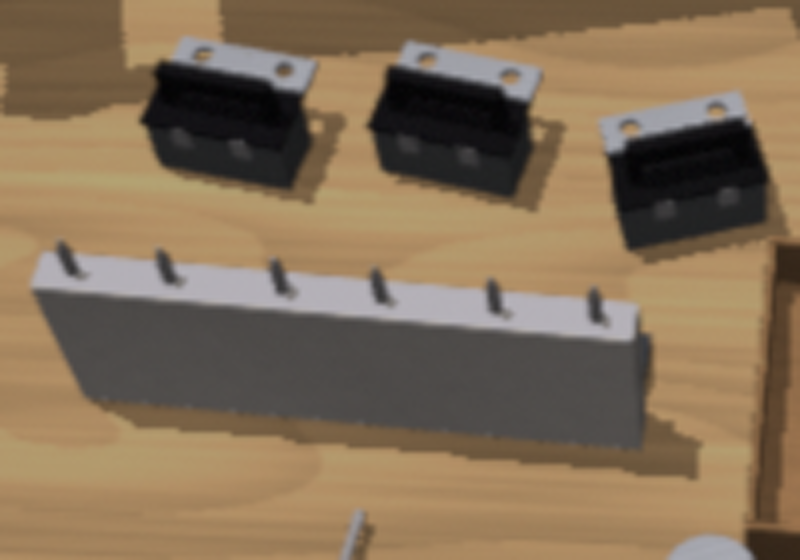

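View pics/s2.png

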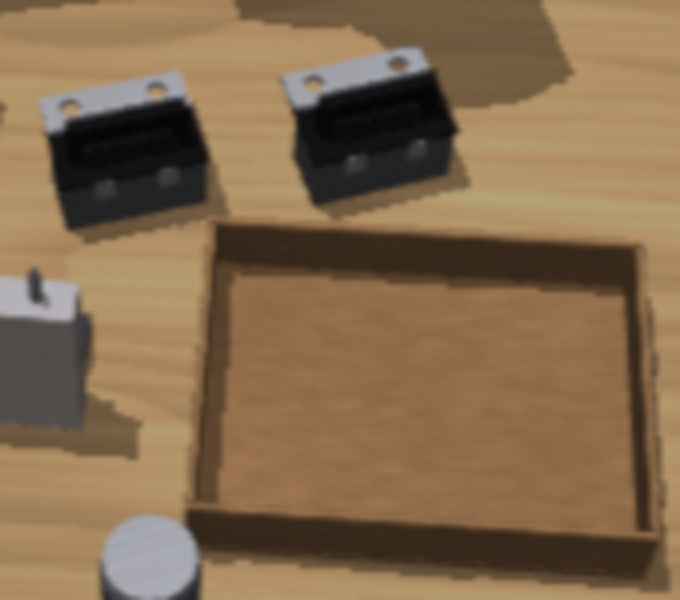

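View pics/d1.png

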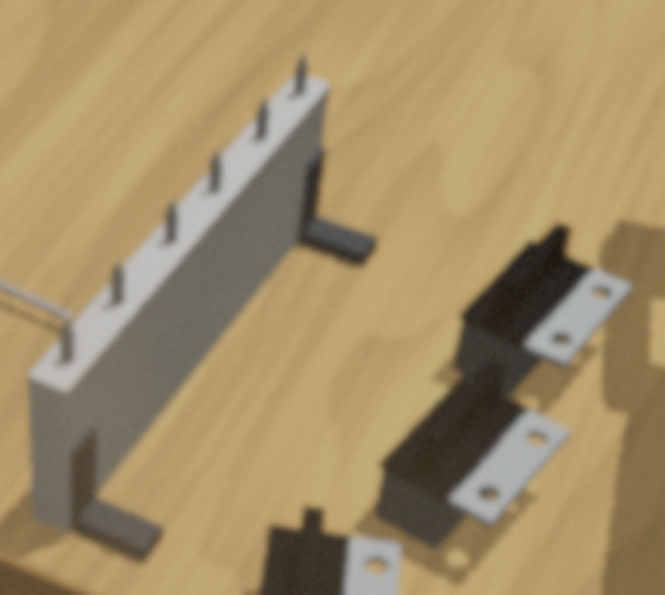

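View pics/d2.png

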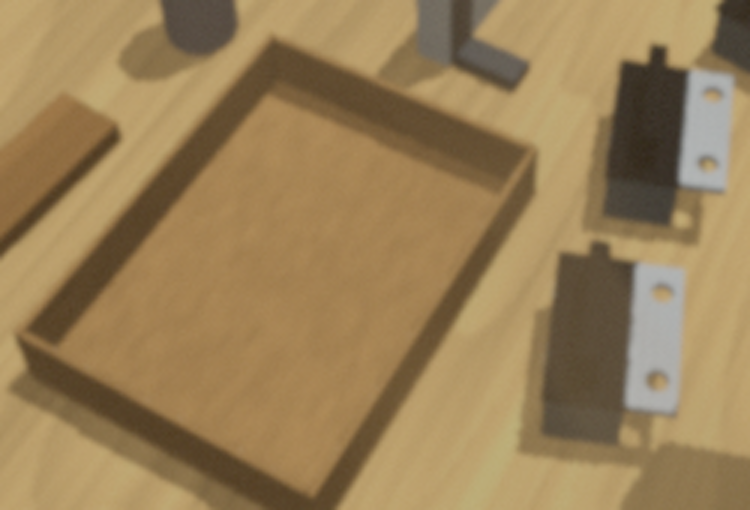

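```bash
python3 - <<'E'
from h import *
S=cam('scene');D=cam('side')
def un(p,x0,y0,s): return (p[0]/s+x0-.5+.5/s,p[1]/s+y0-.5+.5/s)
s1=(140,160,4);s2=(280,165,4);d1=(310,110,3.5);d2=(180,240,3)
np.set_printoptions(precision=4,suppress=True)
hs=[[((202,54),s1),((285,70),s1)],[((427,59),s1),((511,75),s1)],[((630,127),s1),((717,110),s1)],[((314,83),s2),((398,64),s2)]]
hd=[[((601,291),d1),((562,338),d1)],[((538,437),d1),((489,492),d1)],[((712,95),d2),((707,163),d2)],[((661,293),d2),((656,380),d2)]]
for i in range(4):
  for c,h in((S,hs),(D,hd)):
    p=[ray(c,un(q[0],*q[1]),.046)[:2] for q in h[i]]  
    d=p[1]-p[0]; ln=np.linalg.norm(d); y=d/ln; x=np.array([y[1],-y[0]])
    m=(p[0]+p[1])/2
    print(i,p,'len',ln,'yaw',np.degrees(np.arctan2(-x[1]*-1,x[0])),'origin',m+.038*x)
ts=[(63,245),(162,253),(277,263),(376,272),(492,283),(594,291)];td=[(302,60),(264,104),(217,156),(172,206),(118,268),(68,322)]
for c,t,k in((S,ts,s1),(D,td,d1)):
  P=np.array([ray(c,un(q,*k),.149)[:2] for q in t]); d=P[-1]-P[0]
  print(P,P.mean(0),np.linalg.norm(d),np.degrees(np.arctan2(-d[0],d[1])))
for c,t,k in((S,[(214,225),(641,248),(655,540),(190,512)],s2),(D,[(275,40),(535,152),(320,500),(22,338)],d2)):
  P=np.array([ray(c,un(q,*k),.05)[:2] for q in t]);print(P,P.mean(0))
  print(np.linalg.norm(P-np.roll(P,1,0),axis=1))
E
```

```text
0 [array([ 0.3521, -0.3204]), array([ 0.363 , -0.2643])] len 0.0571478572970264 yaw -11.005590423587758 origin [ 0.3949 -0.2996]
0 [array([ 0.3538, -0.3233]), array([ 0.3632, -0.2684])] len 0.05572431280311519 yaw -9.63130842779228 origin [ 0.396  -0.3022]
1 [array([ 0.3496, -0.1742]), array([ 0.3604, -0.1186])] len 0.05666537377886367 yaw -11.044222997267727 origin [ 0.3923 -0.1536]
1 [array([ 0.3509, -0.1779]), array([ 0.3626, -0.1224])] len 0.05672379326004507 yaw -11.99703234267242 origin [ 0.3939 -0.1581]
2 [array([ 0.3994, -0.0391]), array([0.3831, 0.0147])] len 0.056226144281818415 yaw 16.843763441695124 origin [ 0.4276 -0.0012]
2 [array([ 0.4005, -0.0408]), array([0.3839, 0.0118])] len 0.055181046166616586 yaw 17.497249438526648 origin [ 0.4285 -0.0031]
3 [array([0.3727, 0.1135]), array([0.3546, 0.1665])] len 0.05601946199401955 yaw 18.83800050570025 origin [0.3996 0.1523]
3 [array([0.3741, 0.1113]), array([0.3558, 0.1638])] len 0.05563668432034017 yaw 19.225921315584866 origin [0.4008 0.15  ]
[[ 0.5791 -0.3315]
 [ 0.5818 -0.276 ]
 [ 0.5854 -0.2121]
 [ 0.5887 -0.1574]
 [ 0.5928 -0.0938]
 [ 0.5954 -0.0384]] [ 0.5872 -0.1849] 0.2935166315280866 -3.17168706861799
[[ 0.5733 -0.3294]
 [ 0.5758 -0.2736]
 [ 0.5797 -0.2113]
 [ 0.5832 -0.1554]
 [ 0.5862 -0.0913]
 [ 0.5901 -0.0385]] [ 0.5814 -0.1833] 0.29137424980036986 -3.3151066508138514
[[0.4891 0.055 ]
 [0.4936 0.3091]
 [0.6881 0.3029]
 [0.6839 0.0498]] [0.5887 0.1792]
[0.1949 0.2541 0.1946 0.2532]
[[0.6723 0.0517]
 [0.4803 0.056 ]
 [0.4819 0.309 ]
 [0.6776 0.3055]] [0.578  0.1806]
[0.2539 0.1921 0.2529 0.1957]
```

>>> {"method": "drive_tool", "body": {
  "moves": [0,0,9.6,0.027,0.0465,0,0,0,0,9.6,0.027,0.0465,0,0,0,0,9.6,0.027,0.0465,0,0,0,0,9.6,0.027,0.0465,0,0,0,0,9.6,0.027,0.0465,0,0]
}}

```text
t: 0.78
tool_pos: [0.3684, -0.3458, 0.231]
tool_rot: [-2.571, -1.806, -0.0]
contact_force: [0.6, -0.9, 0.2]
opening: 0.0856
```

>>> {"method": "drive_tool", "body": {
  "moves": [0,0,9.6,0.027,0.0465,0,0,0,0,0,0,0,0,0,0,0,0,0,0,0,0.3,0,0,0,0,0,0,0.3,0,0,0,0,0,0,0.3]
}}

```text
t: 1.4
tool_pos: [0.3943, -0.3019, 0.2312]
tool_rot: [-2.418, -2.005, 0.0]
contact_force: [0.0, -0.4, -0.4]
opening: 0.06
```

```bash
cat > look.py <<'E'
import sys
from h import *
o=ctrl.get_obs(); n=sys.argv[1]
np.set_printoptions(precision=4,suppress=True)
print(o['t'],o['tool_pos'],np.degrees(o['tool_rot']),o['opening'],o['contact_force'])
Rm=R.from_rotvec(o['tool_rot']).as_matrix(); print('toolx az',np.degrees(np.arctan2(Rm[1,0],Rm[0,0])),'z',Rm[:,2])
im=ctrl.get_image('wrist'); cv2.imwrite(f'pics/{n}.png',im[:,:,::-1]); np.savez(f'pics/{n}.npz',p=o['tool_pos'],r=o['tool_rot'])
E
python3 look.py w1
```

```text
1.4 [ 0.3943 -0.3019  0.2312] [-138.527  -114.9054    0.0125] 0.059982148120956896 [ 0.0075 -0.3659 -0.4326]
toolx az 79.35005912143043 z [-0.0003  0.0002 -1.    ]
```

View pics/w1.png

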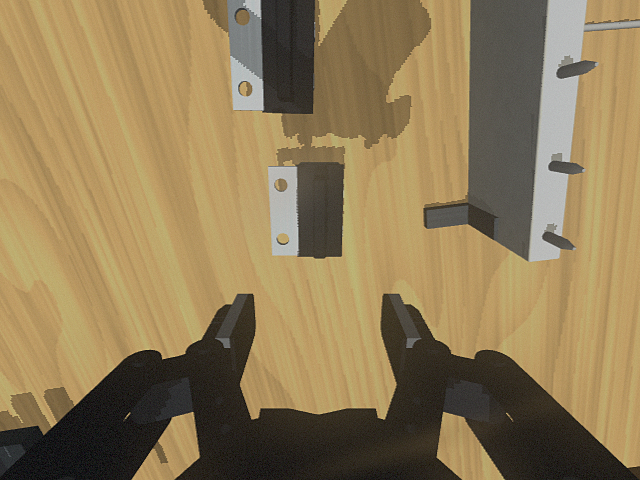

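```bash
cat > m.py <<'E'
from h import *
np.set_printoptions(precision=4,suppress=True)
def wc(n):
    d=np.load(f'pics/{n}.npz'); return cam('wrist',dict(tool_pos=d['p'],tool_rot=d['r']))
def box(n,a,b,z=.046):
    # a: +y hole, b: -y hole
    c=wc(n); A=ray(c,a,z)[:2];B=ray(c,b,z)[:2]; d=A-B; y=d/np.linalg.norm(d); x=np.array([y[1],-y[0]])
    print('len',np.linalg.norm(d),'yaw',np.degrees(np.arctan2(x[1],x[0])),'orig',(A+B)/2+.038*x)
E
python3 - <<'E'
from m import *
box('w1',(281,185),(283,239)); box('w1',(242,16.5),(245.5,88))
c=wc('w1')
# handle top center
print(proj(c,[[.395,-.301,0.079],[.395,-.301,0]]))
for u in [(597,66),(584,168),(575,247)]: print(ray(c,u,.15))
for u in [(560,73),(551,166),(545,236)]: print(ray(c,u,.12))
E
```

```text
len 0.05634877431962878 yaw -10.494069475041886 orig [ 0.3956 -0.3005]
len 0.05588275254365114 yaw -11.48489202203075 orig [ 0.3937 -0.1542]
[[319.0472 221.7514]
 [318.7441 203.6908]]
[ 0.5824 -0.2167  0.15  ]
[ 0.5786 -0.2781  0.15  ]
[ 0.5758 -0.3344  0.15  ]
[ 0.5808 -0.2158  0.12  ]
[ 0.5768 -0.2795  0.12  ]
[ 0.5739 -0.3353  0.12  ]
```

>>> {"method": "drive_tool", "body": {
  "moves": [0,0,0,0.0013,0.0014,-0.055,0.3,0,0,0,0,0,-0.055,0.3,0,0,0,0,0,-0.045,0.5,0,0,0,0,0,-0.018,0.6,0,0,0,0,0,0,1],
  "newtons": 80
}}

```text
t: 2.08
tool_pos: [0.3957, -0.2995, 0.0577]
tool_rot: [-2.415, -2.006, 0.0]
contact_force: [-0.1, -0.6, 0.6]
opening: 0.0171
```

>>> {"method": "drive_tool", "body": {
  "moves": [0,0,0,0,0,0,1,0,0,0,0,0,0,1,0,0,0,0,0,0.02,1,0,0,0,0,0,0.02,1,0,0,0,0,0,0,1]
}}

```text
t: 2.7
tool_pos: [0.3977, -0.3011, 0.1012]
tool_rot: [2.411, 2.005, 0.001]
contact_force: [0.2, 0.2, -2.0]
opening: 0.01
```

>>> {"method": "drive_tool", "body": {
  "moves": [0,0,0,0,0,0,1,0,0,0,0,0,0,1,0,0,0,0,0,0,1,0,0,0,0,0,0,1,0,0,0,0,0,0,1]
}}

```text
t: 3.32
tool_pos: [0.3961, -0.2995, 0.0981]
tool_rot: [-2.416, -2.008, 0.0]
contact_force: [0.8, -0.1, -0.9]
opening: 0.0102
```

```bash
python3 look.py w2
```

```text
3.325 [ 0.3961 -0.2995  0.0981] [-138.3986 -115.0614    0.0023] 0.010213729482626896 [ 0.7862 -0.0676 -0.938 ]
toolx az 79.47868416587914 z [-0.0002  0.0002 -1.    ]
```

View pics/w2.png

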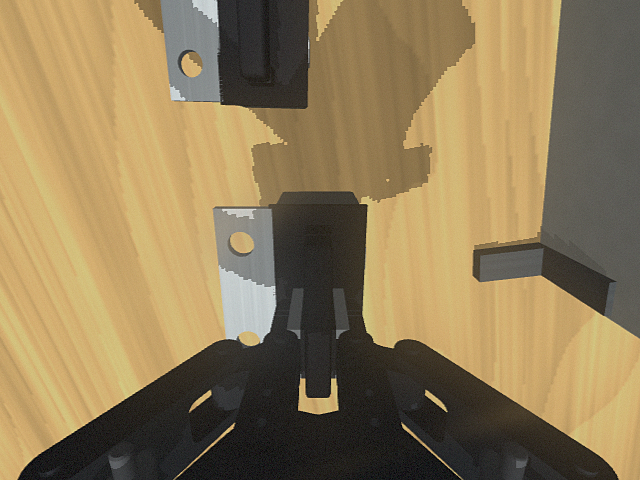

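>>> {"method": "drive_tool", "body": {
  "moves": [0,0,2,0,0,0.055,1,0,0,2,0.015,0.02,0.052,1,0,0,2,0.025,0.04,0.035,1,0,0,2,0.03,0.052,0,1,0,0,2.5,0.03,0.052,0,1]
}}

```text
t: 4.0
tool_pos: [0.4972, -0.1343, 0.2415]
tool_rot: [2.22, 2.22, 0.001]
contact_force: [-0.0, 0.4, -1.8]
opening: 0.0099
```

>>> {"method": "drive_tool", "body": {
  "moves": [0,0,0,0.03,0.052,0,1,0,0,0,0.03,0.052,0,1,0,0,0,0.03,0.052,0,1,0,0,0,0.02,0.04,0,1,0,0,0,0,0,0,1]
}}

```text
t: 4.62
tool_pos: [0.6067, 0.0631, 0.2398]
tool_rot: [-2.217, -2.225, 0.0]
contact_force: [-0.0, -0.4, -2.3]
opening: 0.0102
```

```bash
python3 look.py w3
```

```text
4.625 [0.6067 0.0631 0.2398] [-127.0097 -127.4878    0.0162] 0.010224861257424927 [-0.0252 -0.3674 -2.285 ]
toolx az 90.2152776962384 z [-0.0007  0.0004 -1.    ]
```

View pics/w3.png

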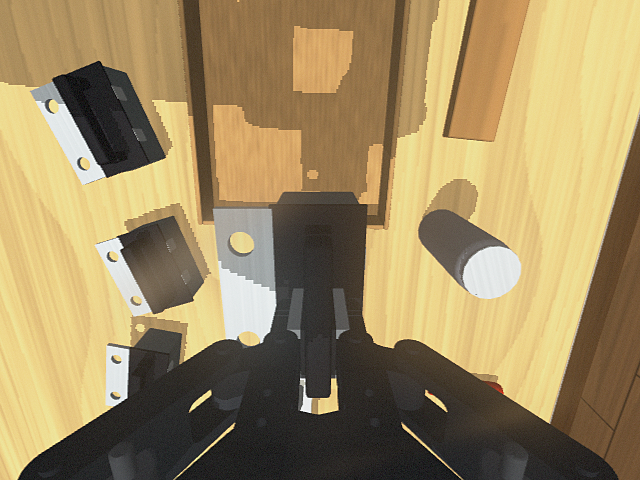

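```bash
python3 - <<'E'
from m import *
c=wc('w3')
for u in [(182,0),(203,223),(408,0),(388,228)]: print(ray(c,u,.05))
print('can',ray(c,(491,272),.13)); 
for u in [(188,0),(212,205),(399,0),(379,213)]: print('floor',ray(c,u,.005))
box('w3',(52.5,105.5),(83.5,163));box('w3',(112,256),(136,300))
E
```

```text
[0.4893 0.2497 0.05  ]
[0.4866 0.0522 0.05  ]
[0.6826 0.2506 0.05  ]
[0.6799 0.0475 0.05  ]
can [0.7505 0.0331 0.13  ]
floor [0.4794 0.264  0.005 ]
floor [0.4832 0.0614 0.005 ]
floor [0.6842 0.2649 0.005 ]
floor [0.6781 0.0527 0.005 ]
len 0.055999927528896855 yaw 18.425658346882297 orig [0.3998 0.1511]
len 0.05639134331369439 yaw 17.66419147523708 orig [ 0.4268 -0.002 ]
```

>>> {"method": "drive_tool", "body": {
  "moves": [0,0,0,0.034,0.05,0,1,0,0,0,0,0.006,-0.055,1,0,0,0,0,0,-0.055,1,0,0,0,0,0,-0.05,1,0,0,0,0,0,-0.01,1]
}}

```text
t: 5.3
tool_pos: [0.6364, 0.1148, 0.0654]
tool_rot: [-2.219, -2.215, 0.011]
contact_force: [-0.7, 0.8, -1.6]
opening: 0.01
```

>>> {"method": "drive_tool", "body": {
  "moves": [0,0,0,0,0,-0.004,1,0,0,0,0,0,-0.003,1,0,0,0,0,0,0,1,0,0,0,0,0,0,0.8,0,0,0,0,0,0,0.7]
}}

```text
t: 5.92
tool_pos: [0.6409, 0.1166, 0.0645]
tool_rot: [2.221, 2.22, 0.002]
contact_force: [-0.3, 0.1, -0.5]
opening: 0.0257
```

```bash
python3 look.py w4
```

```text
5.925 [0.6409 0.1166 0.0645] [127.2493 127.2099   0.1291] 0.025707147866366 [-0.2956  0.1335 -0.5154]
toolx az 89.98225569594135 z [ 0.0019  0.0001 -1.    ]
```

View pics/w4.png

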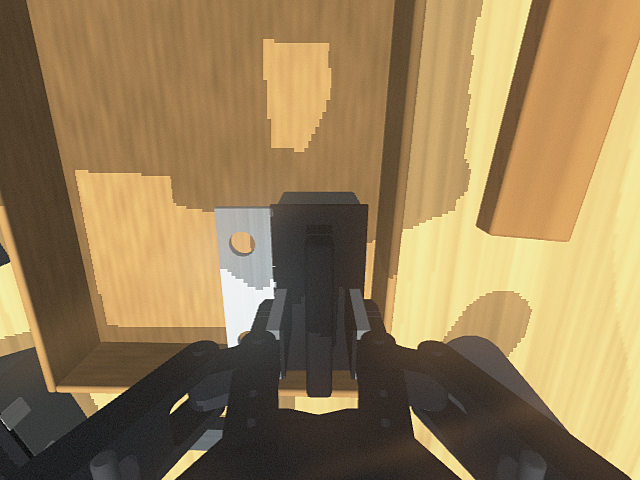

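>>> {"method": "drive_tool", "body": {
  "moves": [0,0,0,0,0,0.05,0.65,0,0,0,0,0,0.06,0.5,0,0,0,0,0,0.05,0.3,0,0,5,-0.05,0.007,0,0.3,0,0,5,-0.055,0.007,0,0.3]
}}

```text
t: 6.6
tool_pos: [0.5349, 0.1305, 0.2249]
tool_rot: [2.016, 2.407, 0.003]
contact_force: [-0.4, -0.6, -0.2]
opening: 0.0599
```

>>> {"method": "drive_tool", "body": {
  "moves": [0,0,5,-0.055,0.007,0,0.3,0,0,3.4,-0.045,0.007,0,0.3,0,0,0,-0.036,0.006,0,0.3,0,0,0,0,0,0,0.3,0,0,0,0,0,0,0.3]
}}

```text
t: 7.22
tool_pos: [0.3998, 0.1504, 0.2238]
tool_rot: [1.838, 2.547, 0.001]
contact_force: [0.1, 0.2, 0.7]
opening: 0.0597
```

```bash
python3 look.py w5
```

```text
7.225 [0.3998 0.1504 0.2238] [105.2851 145.9183   0.0812] 0.05974754305715889 [0.0732 0.2124 0.7175]
toolx az 108.37647110379419 z [ 0.0014  0.0001 -1.    ]
```

View pics/w5.png

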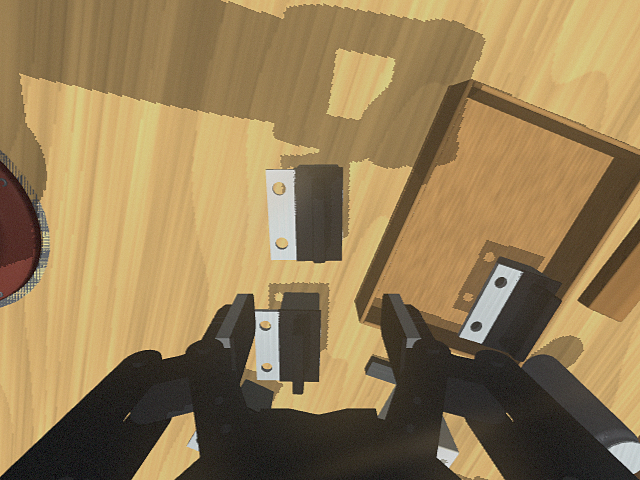

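```bash
python3 - <<'E'
from m import *
box('w5',(279.5,188.5),(282,243))
E
```

```text
len 0.056021609047345815 yaw 18.941277173545043 orig [0.4008 0.1508]
```

>>> {"method": "drive_tool", "body": {
  "moves": [0,0,0.5,0.001,0.0003,-0.055,0.3,0,0,0,0,0,-0.055,0.3,0,0,0,0,0,-0.038,0.5,0,0,0,0,0,-0.018,0.6,0,0,0,0,0,0,1]
}}

```text
t: 7.9
tool_pos: [0.3994, 0.1502, 0.0554]
tool_rot: [-1.826, -2.552, 0.005]
contact_force: [0.0, 0.0, 0.3]
opening: 0.0174
```

>>> {"method": "drive_tool", "body": {
  "moves": [0,0,0,0,0,0,1,0,0,0,0,0,0,1,0,0,0,0,0,0.02,1,0,0,0,0,0,0.02,1,0,0,0,0,0,0,1]
}}

```text
t: 8.52
tool_pos: [0.4017, 0.151, 0.0993]
tool_rot: [1.825, 2.553, 0.005]
contact_force: [-0.1, -0.6, -6.3]
opening: 0.0102
```

>>> {"method": "drive_tool", "body": {
  "moves": [0,0,0,0,0,0.03,1,0,0,0,0,0,0,1,0,0,0,0,0,0,1,0,0,0,0,0,0,1,0,0,0,0,0,0,1]
}}

```text
t: 9.15
tool_pos: [0.3995, 0.1506, 0.1262]
tool_rot: [-1.826, -2.555, 0.002]
contact_force: [-0.7, -0.0, -6.3]
opening: 0.0102
```

```bash
python3 look.py w6
```

```text
9.15 [0.3995 0.1506 0.1262] [-104.645  -146.3658    0.1232] 0.01016088327846736 [-0.7054 -0.0193 -6.3313]
toolx az 108.87383261130054 z [-0.0018 -0.0004 -1.    ]
```

View pics/w6.png

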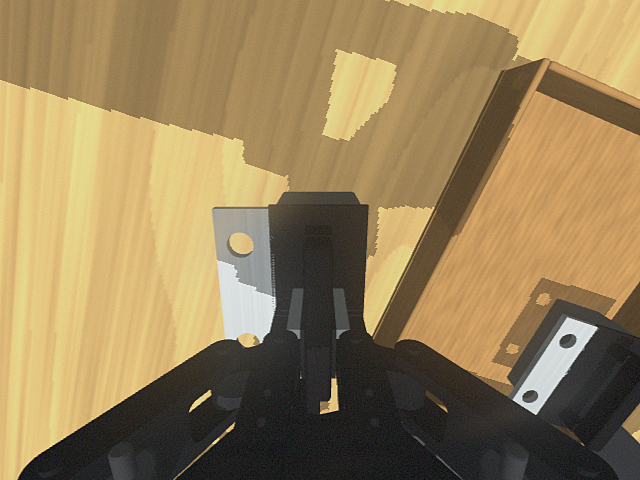

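>>> {"method": "drive_tool", "body": {
  "moves": [0,0,-4.4,0.03,0,0.05,1,0,0,-4.4,0.05,-0.01,0.014,1,0,0,-4.4,0.05,-0.01,0,1,0,0,-4.5,0.05,-0.01,0,1,0,0,-4.5,0.05,-0.01,0,1]
}}

```text
t: 9.82
tool_pos: [0.6317, 0.1103, 0.1904]
tool_rot: [-2.287, -2.152, 0.001]
contact_force: [-0.4, 1.3, -5.7]
opening: 0.0105
```

>>> {"method": "drive_tool", "body": {
  "moves": [0,0,0,0,-0.045,0,1,0,0,0,0,-0.05,0,1,0,0,0,0,-0.05,0,1,0,0,0,0,-0.032,0,1,0,0,0,0,0,0,1]
}}

```text
t: 10.45
tool_pos: [0.63, -0.0688, 0.1904]
tool_rot: [-2.288, -2.152, 0.002]
contact_force: [-0.3, 0.6, -6.2]
opening: 0.0104
```

```bash
python3 look.py w7
```

```text
10.45 [ 0.63   -0.0688  0.1904] [-131.1146 -123.2728    0.0924] 0.010380022443344851 [-0.2622  0.6389 -6.1516]
toolx az 86.46871729843043 z [-0.0012 -0.0003 -1.    ]
```

View pics/w7.png

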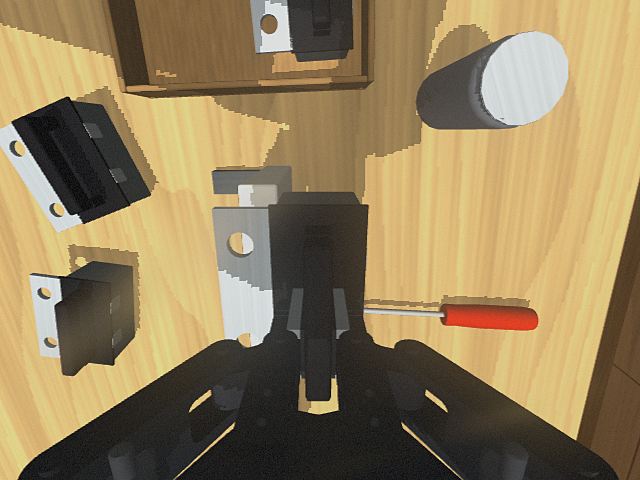

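```bash
python3 - <<'E'
import cv2
a=cv2.imread('pics/w7.png'); cv2.imwrite('pics/w7c.png',cv2.resize(a[150:270,190:320],None,fx=5,fy=5,interpolation=2))
E
```

```text
(no output)
```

View pics/w7c.png

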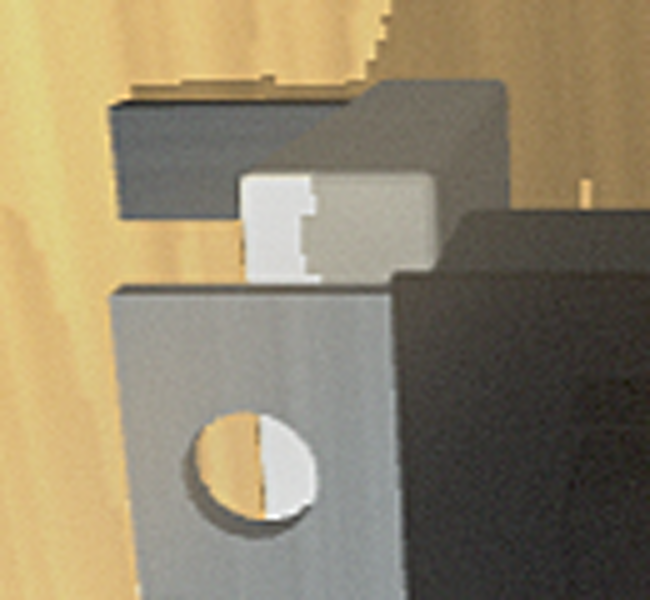

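```bash
python3 - <<'E'
from m import *
c=wc('w7'); f=lambda x,y:(190+x/5-.4,150+y/5-.4)
A=ray(c,f(240,174),.12);B=ray(c,f(436,174),.12); print(A,B,np.linalg.norm(A-B),(A+B)/2)
z=.1904-.0577+.048
H=ray(c,f(256,466),z); print('hole',H)
d=np.load('pics/w7.npz'); Rm=R.from_rotvec(d['r']).as_matrix(); print('in tool',Rm.T@(H-d['p']))
# flange far (+y) edge corners
for q in [(112,291),(393,291)]:
  H=ray(c,f(*q),z); print('corner tool',Rm.T@(H-d['p']))
E
```

```text
[ 0.5807 -0.0174  0.12  ] [ 0.6059 -0.019   0.12  ] 0.025243835759874503 [ 0.5933 -0.0182  0.12  ]
hole [ 0.5936 -0.0372  0.1807]
in tool [ 0.0293 -0.0382  0.0097]
corner tool [ 0.0467 -0.0505  0.0098]
corner tool [ 0.0467 -0.0241  0.0097]
```

>>> {"method": "drive_tool", "body": {
  "moves": [0,0,0.2,-0.0016,-0.003,0,1,0,0,0,0,0,-0.012,1,0,0,0,0,0,-0.01,1,0,0,0,0,0,0,1,0,0,0,0,0,0,1]
}}

```text
t: 11.12
tool_pos: [0.6286, -0.0691, 0.1691]
tool_rot: [-2.281, -2.16, 0.0]
contact_force: [-0.9, -0.4, -5.9]
opening: 0.0103
```

```bash
python3 look.py w8; python3 - <<'E'
import cv2
from h import *
a=cv2.imread('pics/w8.png'); cv2.imwrite('pics/w8c.png',cv2.resize(a[150:350,190:320],None,fx=3,fy=3,interpolation=2))
crop(ctrl.get_image('side'),300,130,160,150,4,'pics/sd8.png')
E
```

```text
11.125 [ 0.6286 -0.0691  0.1691] [-130.6778 -123.7731    0.01  ] 0.010271679199301467 [-0.8669 -0.3728 -5.9137]
toolx az 86.89124162837943 z [-0.0002  0.     -1.    ]
```

View pics/w8c.png

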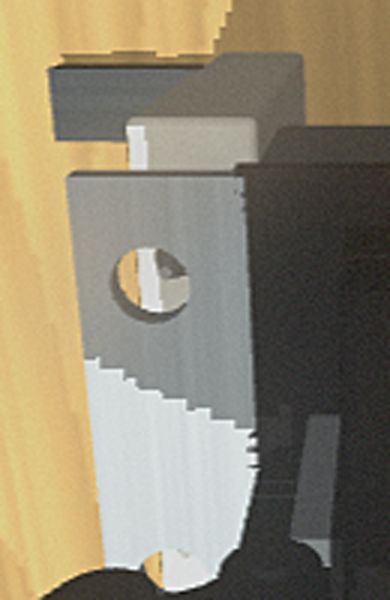

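View pics/sd8.png

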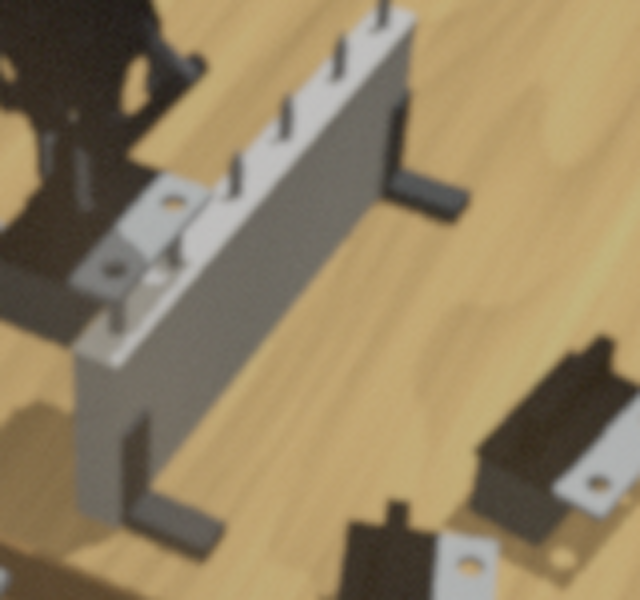

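```bash
python3 - <<'E'
from m import *
c=wc('w8'); f=lambda x,y:(190+x/3-.33,150+y/3-.33)
A=ray(c,f(127,119),.12);B=ray(c,f(256,117),.12); print(A,B,np.linalg.norm(A-B),(A+B)/2)
z=.1691-.0577+.048
H=ray(c,f(150,280),z); print('hole',H)
P=ray(c,f(172,262),.15);print('tip?',P)
E=(A+B)/2; y=np.array([.0575,.998]); print('pin',E[:2]-.022*y)
E
```

```text
[ 0.5807 -0.0177  0.12  ] [ 0.6057 -0.0187  0.12  ] 0.025053284510977086 [ 0.5932 -0.0182  0.12  ]
hole [ 0.5914 -0.0378  0.1594]
tip? [ 0.5931 -0.0379  0.15  ]
pin [ 0.5919 -0.0401]
```

```bash
python3 - <<'E'
import cv2
from m import *
a=cv2.imread('pics/w8.png'); cv2.imwrite('pics/w8d.png',cv2.resize(a[225:265,220:260],None,fx=14,fy=14,interpolation=2))
c=wc('w8')
# project predicted pins both
for p in [(.5919,-.0401),(.5925,-.0385)]:
    for z in (.12,.14,.15): print(p,z,(proj(c,[[*p,z]])[0]-[220,225])*14)
E
```

```text
(0.5919, -0.0401) 0.12 [497.5599   4.393 ]
(0.5919, -0.0401) 0.14 [406.2746 144.7848]
(0.5919, -0.0401) 0.15 [353.0185 226.6898]
(0.5925, -0.0385) 0.12 [507.2648 -32.1385]
(0.5925, -0.0385) 0.14 [416.7449 104.7934]
(0.5925, -0.0385) 0.15 [363.9126 184.7144]
```

View pics/w8d.png

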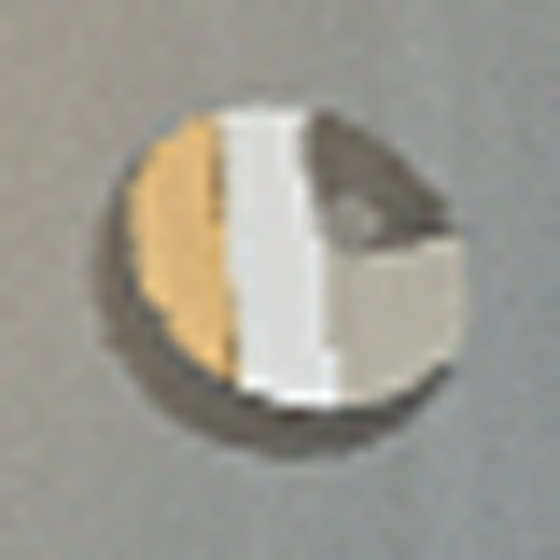

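```bash
python3 - <<'E'
from m import *
c=wc('w8'); print(ray(c,(240.07,245.07),.1594), ray(c,(220+358/14,225+213/14),.15))
c=wc('w6'); 
E
```

```text
[ 0.5915 -0.0389  0.1594] [ 0.5921 -0.0396  0.15  ]
```

>>> {"method": "drive_tool", "body": {
  "moves": [0,0,0,0.0005,-0.0008,-0.005,1,0,0,0,0,0,-0.009,1,0,0,0,0,0,-0.009,1,0,0,0,0,0,-0.006,1,0,0,0,0,0,0,1]
}}

```text
t: 11.85
tool_pos: [0.6284, -0.07, 0.1391]
tool_rot: [-2.28, -2.159, 0.002]
contact_force: [-0.7, 1.3, -5.8]
opening: 0.0106
```

>>> {"method": "drive_tool", "body": {
  "moves": [0,0,0,0,0,-0.003,1,0,0,0,0,0,-0.002,1,0,0,0,0,0,-0.001,1,0,0,0,0,0,0,1,0,0,0,0,0,0,1]
}}

```text
t: 12.48
tool_pos: [0.6291, -0.0701, 0.1344]
tool_rot: [2.281, 2.16, 0.0]
contact_force: [0.3, -0.3, -5.2]
opening: 0.0105
```

```bash
python3 look.py w9; python3 - <<'E'
import cv2
from h import *
a=cv2.imread('pics/w9.png'); cv2.imwrite('pics/w9c.png',cv2.resize(a[150:350,190:320],None,fx=3,fy=3,interpolation=2))
crop(ctrl.get_image('side'),300,130,160,150,4,'pics/sd9.png')
E
```

```text
12.475 [ 0.6291 -0.0701  0.1344] [130.6989 123.7538   0.0096] 0.010524882254289616 [ 0.2932 -0.2866 -5.2099]
toolx az 86.87308992992236 z [ 0.0002 -0.     -1.    ]
```

View pics/w9c.png

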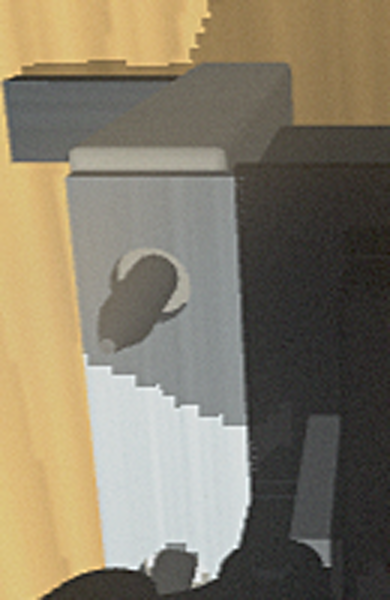

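View pics/sd9.png

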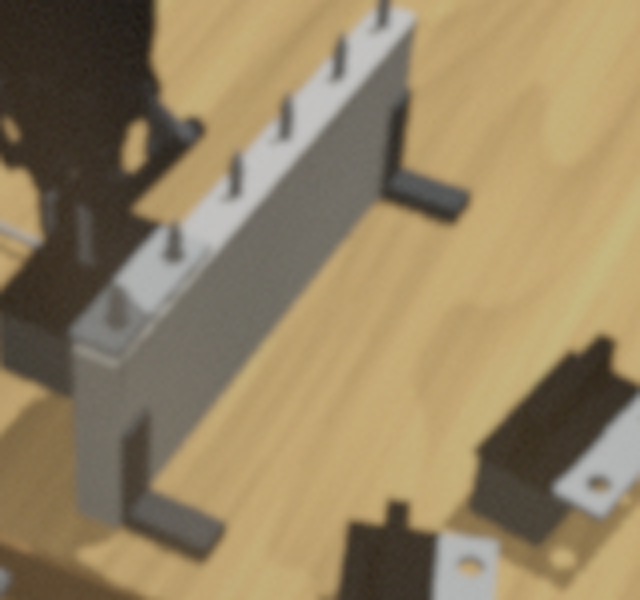

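>>> {"method": "drive_tool", "body": {
  "moves": [0,0,0,0,0,-0.001,1,0,0,0,0,0,-0.001,1,0,0,0,0,0,-0.0005,1,0,0,0,0,0,0,1,0,0,0,0,0,0,1]
}}

```text
t: 13.2
tool_pos: [0.6296, -0.0702, 0.1334]
tool_rot: [2.28, 2.159, 0.001]
contact_force: [-3.6, 0.9, 5.8]
opening: 0.0103
```

Contact (the rail now carries the box). Release gently.

>>> {"method": "drive_tool", "body": {
  "moves": [0,0,0,0,0,0.001,0.85,0,0,0,0,0,0,0.8,0,0,0,0,0,0,0.75,0,0,0,0,0,0,0.72,0,0,0,0,0,0,0.72]
}}

```text
t: 13.82
tool_pos: [0.6289, -0.0701, 0.1326]
tool_rot: [-2.281, -2.16, 0.0]
contact_force: [0.1, -0.5, -0.2]
opening: 0.0238
```

```bash
python3 look.py w10; python3 - <<'E'
from h import *
crop(ctrl.get_image('side'),300,130,160,150,4,'pics/sd10.png')
E
```

```text
13.825 [ 0.6289 -0.0701  0.1326] [-130.6886 -123.7429    0.027 ] 0.023834423668928097 [ 0.1274 -0.5031 -0.1892]
toolx az 86.87255112209809 z [-0.0005  0.0001 -1.    ]
```

View pics/w10.png

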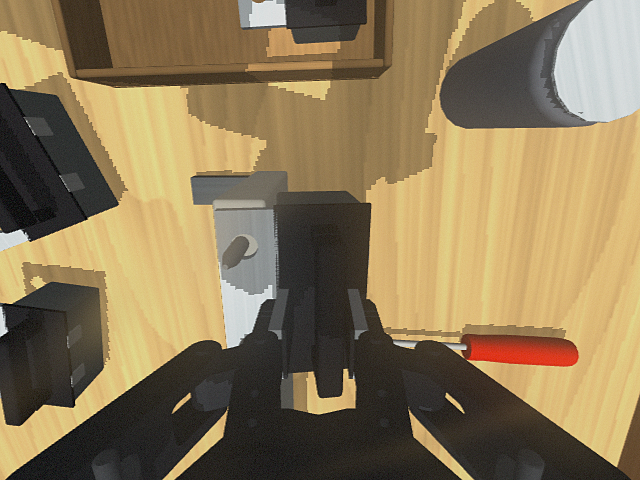

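View pics/sd10.png

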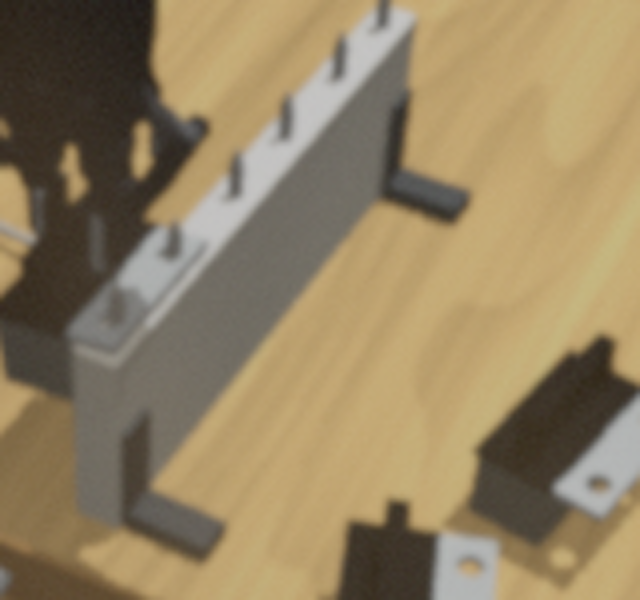

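>>> {"method": "drive_tool", "body": {
  "moves": [0,0,0,0.001,0,0.015,0.72,0,0,0,0,0,0.02,0.72,0,0,0,0,0,0.03,0.72,0,0,0,0,0,0.04,0.5,0,0,5,-0.04,0.014,0,0.3]
}}

```text
t: 14.55
tool_pos: [0.5934, -0.0572, 0.2452]
tool_rot: [2.176, 2.252, 0.009]
contact_force: [-1.1, 1.0, 0.7]
opening: 0.0592
```

>>> {"method": "drive_tool", "body": {
  "moves": [0,0,5,-0.05,0.017,0,0.3,0,0,5,-0.05,0.017,0,0.3,0,0,5.5,-0.05,0.017,0,0.3,0,0,0,-0.0125,0.0025,0,0.3,0,0,0,0,0,0,0.3]
}}

```text
t: 15.18
tool_pos: [0.428, -0.0027, 0.2396]
tool_rot: [1.859, 2.528, 0.002]
contact_force: [-0.0, -0.0, 0.5]
opening: 0.0598
```

```bash
python3 look.py w11
```

```text
15.175 [ 0.428  -0.0027  0.2396] [106.5157 144.8622   0.1354] 0.05983408756284882 [-0.003  -0.0011  0.4881]
toolx az 107.34651328876767 z [ 0.0036 -0.0008 -1.    ]
```

View pics/w11.png

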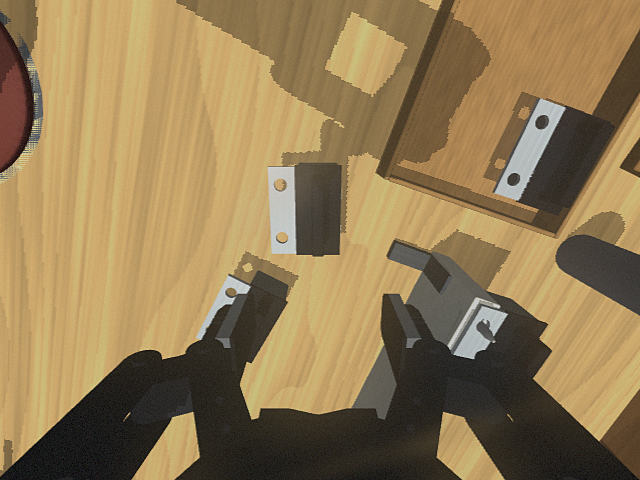

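```bash
python3 - <<'E'
from m import *
box('w11',(280,185),(282,237.5))
E
```

```text
len 0.056122995539735515 yaw 17.49250574003384 orig [ 0.428  -0.0023]
```

>>> {"method": "drive_tool", "body": {
  "moves": [0,0,0,0,0,-0.06,0.3,0,0,0,0,0,-0.06,0.3,0,0,0,0,0,-0.045,0.5,0,0,0,0,0,-0.017,0.6,0,0,0,0,0,0,1]
}}

```text
t: 15.85
tool_pos: [0.4272, -0.0028, 0.0542]
tool_rot: [-1.859, -2.528, 0.003]
contact_force: [-0.1, -0.2, 0.6]
opening: 0.0172
```

>>> {"method": "drive_tool", "body": {
  "moves": [0,0,0,0,0,0,1,0,0,0,0,0,0,1,0,0,0,0,0,0.03,1,0,0,0,0,0,0.03,1,0,0,0,0,0,0,1]
}}

```text
t: 16.48
tool_pos: [0.4301, -0.003, 0.1193]
tool_rot: [1.856, 2.526, 0.005]
contact_force: [0.6, -0.1, -2.1]
opening: 0.0101
```

>>> {"method": "drive_tool", "body": {
  "moves": [0,0,0,0,0,0.01,1,0,0,0,0,0,0,1,0,0,0,0,0,0,1,0,0,0,0,0,0,1,0,0,0,0,0,0,1]
}}

```text
t: 17.1
tool_pos: [0.4273, -0.0025, 0.1254]
tool_rot: [-1.86, -2.531, 0.001]
contact_force: [-0.9, -0.6, -1.0]
opening: 0.0106
```

```bash
python3 look.py w12
```

```text
17.1 [ 0.4273 -0.0025  0.1254] [-106.5713 -145.0124    0.0335] 0.010587396594222776 [-0.9178 -0.5729 -1.0114]
toolx az 107.37480515487199 z [-0.0008  0.0001 -1.    ]
```

View pics/w12.png

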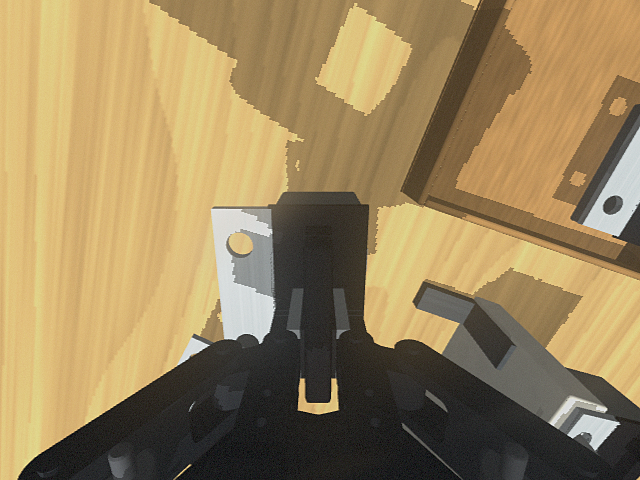

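>>> {"method": "drive_tool", "body": {
  "moves": [0,0,-3.5,0,0.01,0.05,1,0,0,-3.5,0.03,0.035,0.03,1,0,0,-3.5,0.037,0.04,0,1,0,0,-3.5,0.037,0.04,0,1,0,0,-3.4,0.037,0.04,0,1]
}}

```text
t: 17.77
tool_pos: [0.5697, 0.1639, 0.2057]
tool_rot: [2.224, 2.219, 0.0]
contact_force: [0.1, -1.2, -1.1]
opening: 0.0105
```

>>> {"method": "drive_tool", "body": {
  "moves": [0,0,0,0.037,0.04,0,1,0,0,0,0.0377,0.0365,0,1,0,0,0,0,0,-0.05,1,0,0,0,0,0,-0.05,1,0,0,0,0,0,-0.03,1]
}}

```text
t: 18.4
tool_pos: [0.6414, 0.2386, 0.0715]
tool_rot: [-2.22, -2.219, 0.007]
contact_force: [-0.5, 0.2, -1.6]
opening: 0.0105
```

```bash
python3 look.py w13
```

```text
18.4 [0.6414 0.2386 0.0715] [-127.1804 -127.1632    0.4069] 0.010507549357358497 [-0.4878  0.1973 -1.6403]
toolx az 89.99246921501081 z [-0.0051 -0.0013 -1.    ]
```

View pics/w13.png

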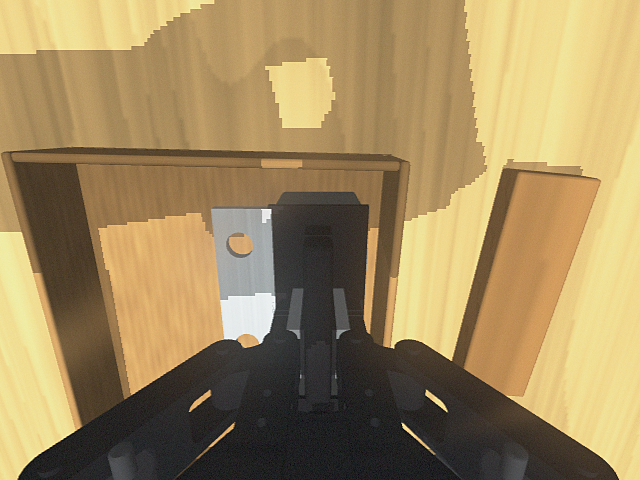

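>>> {"method": "drive_tool", "body": {
  "moves": [0,0,0,0,0,-0.005,1,0,0,0,0,0,-0.002,1,0,0,0,0,0,-0.001,1,0,0,0,0,0,0,1,0,0,0,0,0,0,1]
}}

```text
t: 19.08
tool_pos: [0.6436, 0.239, 0.0686]
tool_rot: [2.221, 2.221, 0.002]
contact_force: [-0.3, -0.3, -1.9]
opening: 0.0102
```

>>> {"method": "drive_tool", "body": {
  "moves": [0,0,0,0,0,-0.003,1,0,0,0,0,0,-0.002,1,0,0,0,0,0,-0.001,1,0,0,0,0,0,0,1,0,0,0,0,0,0,1]
}}

```text
t: 19.7
tool_pos: [0.6433, 0.2389, 0.0619]
tool_rot: [2.222, 2.221, 0.0]
contact_force: [-0.3, -0.4, -1.8]
opening: 0.0105
```

>>> {"method": "drive_tool", "body": {
  "moves": [0,0,0,0,0,-0.001,1,0,0,0,0,0,-0.001,1,0,0,0,0,0,0,1,0,0,0,0,0,0,0.8,0,0,0,0,0,0,0.7]
}}

```text
t: 20.32
tool_pos: [0.6433, 0.239, 0.0597]
tool_rot: [-2.222, -2.221, -0.0]
contact_force: [-0.6, -0.5, -0.8]
opening: 0.0254
```

>>> {"method": "drive_tool", "body": {
  "moves": [0,0,0,0,0,0.03,0.65,0,0,0,0,0,0.06,0.5,0,0,0,0,0,0.06,0.4,0,0,0,-0.04,-0.04,0.02,0.3,0,0,0,-0.04,-0.04,0,0.3]
}}

```text
t: 20.95
tool_pos: [0.564, 0.1585, 0.2334]
tool_rot: [2.218, 2.219, 0.007]
contact_force: [-0.3, -0.1, 1.1]
opening: 0.06
```

```bash
python3 look.py w14; python3 - <<'E'
from h import *
crop(ctrl.get_image('scene'),140,150,320,180,2.4,'pics/sc14.png')
E
```

```text
20.95 [0.564  0.1585 0.2334] [127.0902 127.1575   0.4293] 0.060028908835282994 [-0.2681 -0.0745  1.123 ]
toolx az 90.03043819528973 z [ 0.0061  0.0007 -1.    ]
```

View pics/sc14.png

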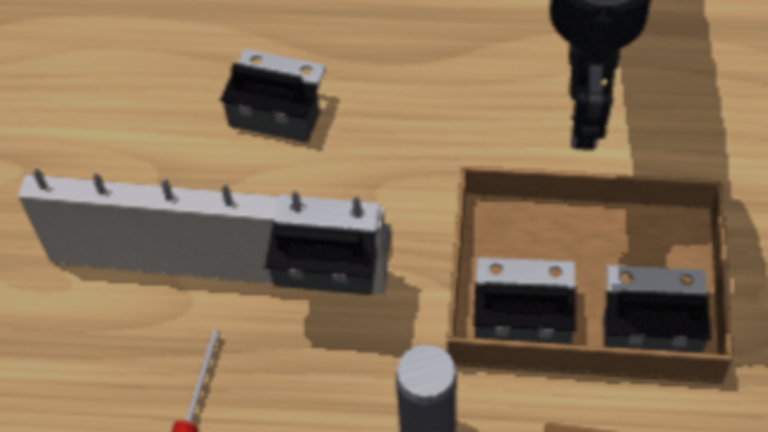

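>>> {"method": "drive_tool", "body": {
  "moves": [0,0,-2.3,-0.0284,-0.052,0,0.3,0,0,-2.3,-0.0284,-0.052,0,0.3,0,0,-2.3,-0.0284,-0.052,0,0.3,0,0,-2.3,-0.0284,-0.052,0,0.3,0,0,-2.3,-0.0284,-0.052,0,0.3]
}}

```text
t: 21.68
tool_pos: [0.4207, -0.1024, 0.2301]
tool_rot: [2.433, 1.986, 0.001]
contact_force: [1.6, 0.3, -0.5]
opening: 0.0595
```

>>> {"method": "drive_tool", "body": {
  "moves": [0,0,0,-0.0284,-0.052,0,0.3,0,0,0,0,0,0,0.3,0,0,0,0,0,0,0.3,0,0,0,0,0,0,0.3,0,0,0,0,0,0,0.3]
}}

```text
t: 22.3
tool_pos: [0.3934, -0.1521, 0.2297]
tool_rot: [-2.43, -1.99, -0.0]
contact_force: [0.3, 0.1, 1.2]
opening: 0.0596
```

```bash
python3 look.py w15
```

```text
22.3 [ 0.3934 -0.1521  0.2297] [-139.2546 -114.025    -0.0018] 0.05957811743639928 [0.3042 0.0514 1.1952]
toolx az 78.62291782992241 z [-0.0002  0.0003 -1.    ]
```

View pics/w15.png

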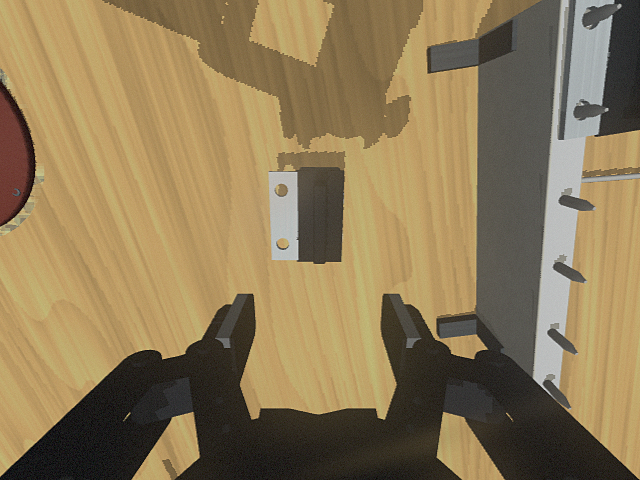

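```bash
python3 - <<'E'
from m import *
box('w15',(281,190),(283,244))
c=wc('w15')
for u in [(592,207),(583,279),(575,350),(566,405)]: print(ray(c,u,.15))
E
```

```text
len 0.05665291920146112 yaw -11.23054488527894 orig [ 0.3937 -0.1554]
[ 0.5837 -0.1584  0.15  ]
[ 0.5803 -0.2131  0.15  ]
[ 0.5772 -0.2758  0.15  ]
[ 0.5721 -0.3313  0.15  ]
```

Shift y −3.3 mm and descend 0.172.

>>> {"method": "drive_tool", "body": {
  "moves": [0,0,0.1,0.0003,-0.0033,-0.055,0.3,0,0,0,0,0,-0.055,0.3,0,0,0,0,0,-0.045,0.5,0,0,0,0,0,-0.017,0.6,0,0,0,0,0,0,1]
}}

```text
t: 22.98
tool_pos: [0.3921, -0.1551, 0.0561]
tool_rot: [-2.427, -1.988, 0.002]
contact_force: [0.4, -0.5, -0.0]
opening: 0.0172
```

>>> {"method": "drive_tool", "body": {
  "moves": [0,0,0,0,0,0,1,0,0,0,0,0,0,1,0,0,0,0,0,0.03,1,0,0,0,0,0,0.03,1,0,0,0,0,0,0,1]
}}

```text
t: 23.6
tool_pos: [0.3951, -0.1576, 0.1208]
tool_rot: [2.426, 1.985, 0.004]
contact_force: [0.8, -0.0, -6.8]
opening: 0.0104
```

>>> {"method": "drive_tool", "body": {
  "moves": [0,0,0,0,0,0.01,1,0,0,0,0,0,0,1,0,0,0,0,0,0,1,0,0,0,0,0,0,1,0,0,0,0,0,0,1]
}}

```text
t: 24.22
tool_pos: [0.393, -0.1563, 0.1274]
tool_rot: [-2.431, -1.989, 0.0]
contact_force: [0.2, 0.6, -7.2]
opening: 0.0105
```

```bash
python3 look.py w16
```

```text
24.225 [ 0.393  -0.1563  0.1274] [-139.2853 -113.9484    0.0205] 0.010500230333553259 [ 0.2099  0.5953 -7.2221]
toolx az 78.57275316658786 z [-0.0006  0.0004 -1.    ]
```

View pics/w16.png

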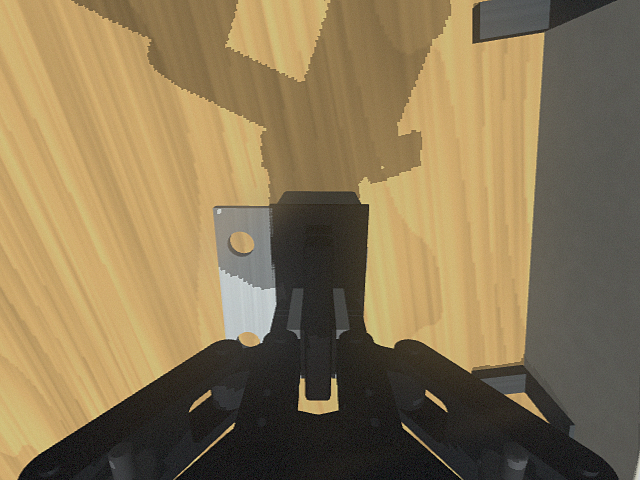

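>>> {"method": "drive_tool", "body": {
  "moves": [0,0,1,0,-0.01,0.055,1,0,0,1.5,0.01,-0.02,0.05,1,0,0,1.5,0.045,-0.03,0,1,0,0,1.5,0.05,-0.03,0,1,0,0,1.5,0.05,-0.03,0,1]
}}

```text
t: 24.9
tool_pos: [0.5497, -0.2774, 0.2326]
tool_rot: [-2.305, -2.135, 0.0]
contact_force: [0.2, 0.9, -5.3]
opening: 0.0103
```

>>> {"method": "drive_tool", "body": {
  "moves": [0,0,1.2,0.05,-0.03,0,1,0,0,0,0.0165,-0.004,0,1,0,0,0,0,0,-0.03,1,0,0,0,0,0,-0.01,1,0,0,0,0,0,0,1]
}}

```text
t: 25.52
tool_pos: [0.6137, -0.3098, 0.1909]
tool_rot: [-2.281, -2.156, 0.001]
contact_force: [-0.9, -0.0, -5.6]
opening: 0.0105
```

```bash
python3 look.py w17;  python3 - <<'E'
import cv2
a=cv2.imread('pics/w17.png'); cv2.imwrite('pics/w17c.png',cv2.resize(a[0:370,190:320],None,fx=3,fy=3,interpolation=2)[:,:]*1); cv2.imwrite('pics/w17d.png',cv2.resize(a[225:265,220:260],None,fx=14,fy=14,interpolation=2))
E
```

```text
25.525 [ 0.6137 -0.3098  0.1909] [-130.6707 -123.5052    0.0758] 0.010458339877756831 [-0.9002 -0.0086 -5.6251]
toolx az 86.77020926103013 z [-0.003   0.0019 -1.    ]
```

View pics/w17.png

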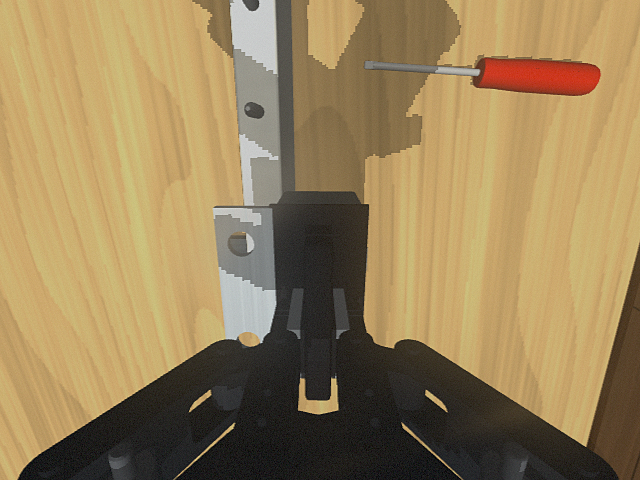

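View pics/w17d.png

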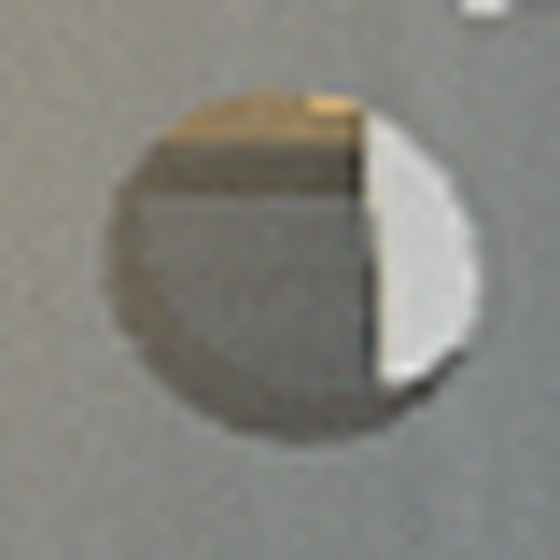

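>>> {"method": "drive_tool", "body": {
  "moves": [0,0,0,0.0005,0,-0.012,1,0,0,0,0,0,-0.01,1,0,0,0,0,0,0,1,0,0,0,0,0,0,1,0,0,0,0,0,0,1]
}}

```text
t: 26.2
tool_pos: [0.6154, -0.3106, 0.1715]
tool_rot: [2.282, 2.157, 0.0]
contact_force: [0.4, 0.3, -5.6]
opening: 0.0105
```

```bash
python3 look.py w18;  python3 - <<'E'
import cv2
a=cv2.imread('pics/w18.png'); cv2.imwrite('pics/w18d.png',cv2.resize(a[225:265,220:260],None,fx=14,fy=14,interpolation=2))
E
```

```text
26.2 [ 0.6154 -0.3106  0.1715] [130.7654 123.6099   0.0188] 0.01049658662995136 [ 0.3739  0.3475 -5.6397]
toolx az 86.77740463258155 z [ 0.0009 -0.0006 -1.    ]
```

View pics/w18d.png

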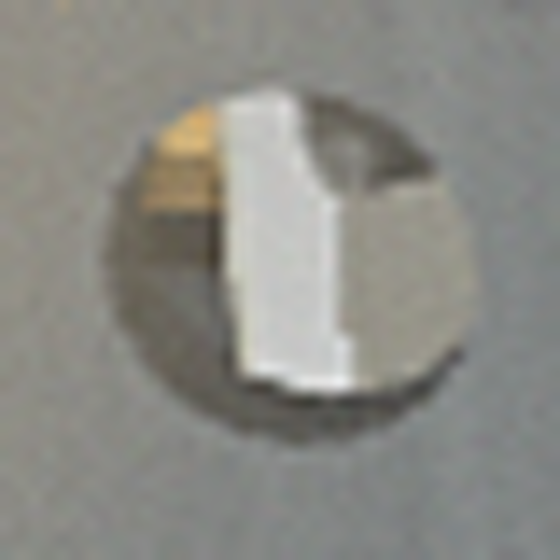

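```bash
python3 - <<'E'
from m import *
c=wc('w18'); g=lambda x,y:(220+x/14-.46,225+y/14-.46)
print(ray(c,g(292,267),.1625), ray(c,g(352,152),.15))
E
```

```text
[ 0.5789 -0.2793  0.1625] [ 0.5784 -0.2791  0.15  ]
```

>>> {"method": "drive_tool", "body": {
  "moves": [0,0,0,-0.0004,0,-0.006,1,0,0,0,0,0,-0.009,1,0,0,0,0,0,-0.009,1,0,0,0,0,0,-0.006,1,0,0,0,0,0,0,1]
}}

```text
t: 26.88
tool_pos: [0.6142, -0.31, 0.1395]
tool_rot: [-2.282, -2.157, 0.001]
contact_force: [-0.9, -0.1, -6.9]
opening: 0.0102
```

>>> {"method": "drive_tool", "body": {
  "moves": [0,0,0,0,0,-0.003,1,0,0,0,0,0,-0.002,1,0,0,0,0,0,-0.001,1,0,0,0,0,0,0,1,0,0,0,0,0,0,1]
}}

```text
t: 27.5
tool_pos: [0.6148, -0.3104, 0.135]
tool_rot: [2.283, 2.158, 0.0]
contact_force: [0.3, 0.6, -5.5]
opening: 0.0106
```

>>> {"method": "drive_tool", "body": {
  "moves": [0,0,0,0,0,-0.001,1,0,0,0,0,0,-0.001,1,0,0,0,0,0,0,1,0,0,0,0,0,0,1,0,0,0,0,0,0,1]
}}

```text
t: 28.12
tool_pos: [0.6152, -0.3106, 0.1341]
tool_rot: [2.282, 2.157, 0.001]
contact_force: [-0.3, 1.9, 4.4]
opening: 0.0104
```

```bash
python3 look.py w19
```

```text
28.125 [ 0.6152 -0.3106  0.1341] [130.7561 123.6009   0.0381] 0.010367674864254531 [-0.3124  1.9043  4.4173]
toolx az 86.77727099568905 z [ 0.0012 -0.0006 -1.    ]
```

View pics/w19.png

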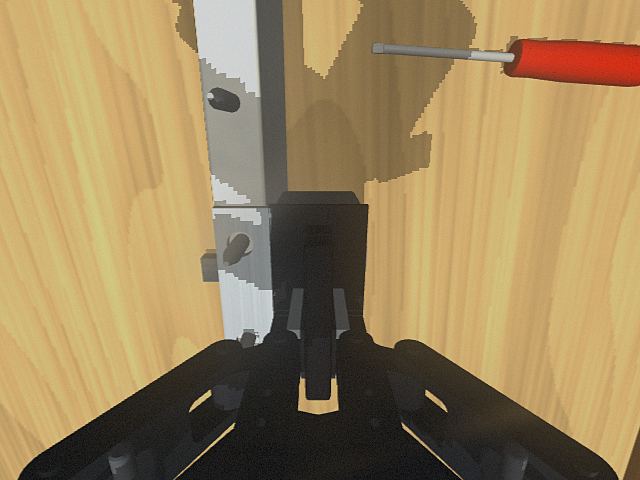

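Both pins are through and the flange is in contact. Release, rise, and retreat.

>>> {"method": "drive_tool", "body": {
  "moves": [0,0,0,0,0,0.001,0.85,0,0,0,0,0,0,0.8,0,0,0,0,0,0,0.75,0,0,0,0,0,0,0.72,0,0,0,0,0,0,0.72]
}}

```text
t: 28.8
tool_pos: [0.6147, -0.3105, 0.1336]
tool_rot: [-2.283, -2.158, 0.0]
contact_force: [1.1, 0.1, -0.1]
opening: 0.0237
```

>>> {"method": "drive_tool", "body": {
  "moves": [0,0,0,0.001,0,0.015,0.72,0,0,0,0,0,0.02,0.72,0,0,0,0,0,0.03,0.72,0,0,0,0,0,0.05,0.5,0,0,0,-0.04,0,0.05,0.3]
}}

```text
t: 29.42
tool_pos: [0.5773, -0.3103, 0.3009]
tool_rot: [2.28, 2.159, 0.0]
contact_force: [0.2, 0.0, 0.1]
opening: 0.0589
```

>>> {"method": "drive_tool", "body": {
  "moves": [0,0,0,-0.05,0,0.03,0.3,0,0,0,-0.05,0,0,0.3,0,0,0,-0.05,0,0,0.3,0,0,0,-0.04,0,0,0.3,0,0,0,0,0,0,0.3]
}}

```text
t: 30.05
tool_pos: [0.3851, -0.3106, 0.3303]
tool_rot: [2.283, 2.152, -0.001]
contact_force: [0.8, -0.1, 0.1]
opening: 0.0598
```

```bash
python3 look.py w20;  python3 - <<'E'
from h import *
crop(ctrl.get_image('scene'),140,150,320,200,2.5,'pics/sc20.png')
crop(ctrl.get_image('side'),130,100,320,300,2,'pics/sd20.png')
E
```

```text
30.05 [ 0.3851 -0.3106  0.3303] [130.7993 123.3268  -0.0328] 0.059820556406327725 [ 0.784  -0.1232  0.0546]
toolx az 86.6312113828002 z [ 0.0025 -0.0031 -1.    ]
```

View pics/sc20.png

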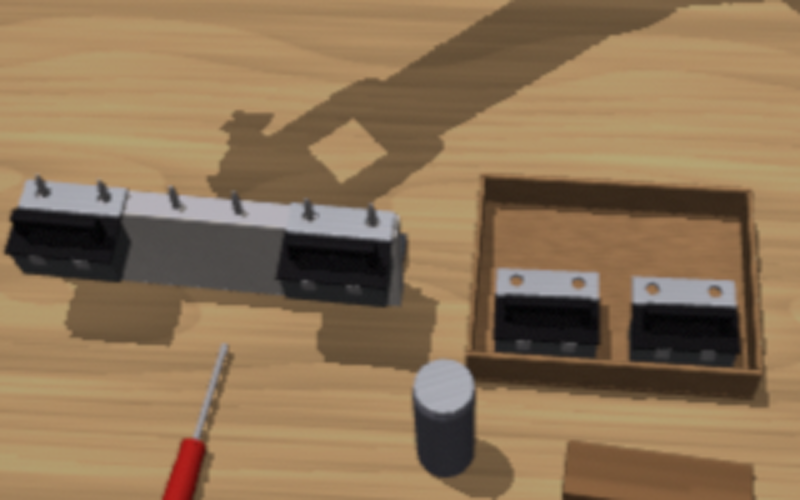

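View pics/sd20.png

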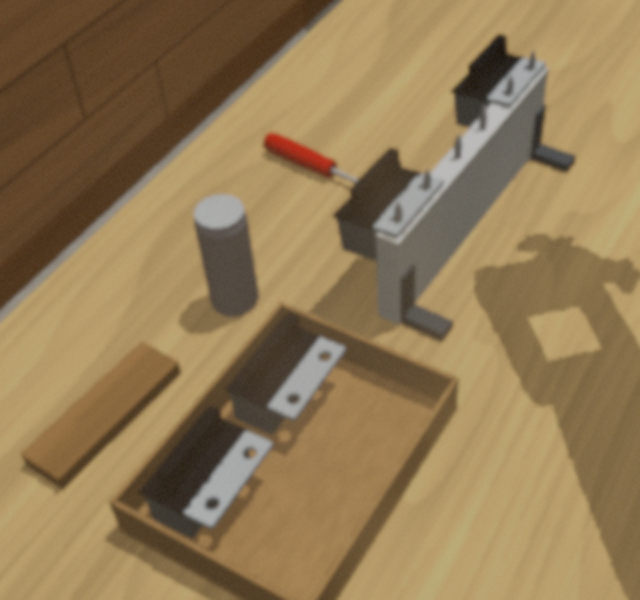

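View pics/w20.png

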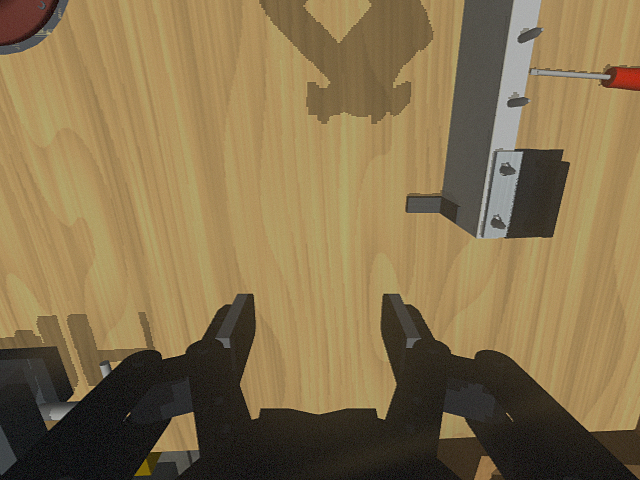

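```bash
python3 - <<'E'
from station import ctrl
print(ctrl.finish_job())
E
```

```text
the job is handed in; nothing more can be done
None
```

I sorted all four boxes by weight, hung or stowed each one, and handed the job in at about 30 s of the 210 s. I could see only four boxes on the bench. The hand-in gave no verdict.

| Box, by its starting place | Reading when lifted | Result |
|---|---|---|
| (0.401, 0.151) | about 6 N: full | hung on the rail's +y pair of pins |
| (0.394, −0.155) | about 6–7 N: full | hung on the rail's −y pair of pins |
| (0.396, −0.300) | about 1–2 N: empty | stands upright in the tray |
| (0.428, −0.002) | about 1–2 N: empty | stands upright in the tray |

- **Hung boxes:** in the last pictures each hung box has both pins through its holes and the flange down on the rail. The gripper felt the rail take each box's weight before I let go.
- **Tray boxes:** both stand upright inside the walls, clear of each other.
- **Everything else:** the oil can, screwdriver and offcut show no sign of having been touched. No box had been knocked aside when I looked again before each grasp. The arm was clear of everything when I handed in.
- **Weak points in the measurements:** the scene and side cameras disagreed by up to about 10 mm on where the rail and tray stood. I used the wrist camera for the pin and hole fits; it agreed to within about 1 mm just before each box went down. The empty-box readings were noisy, from about −0.9 to −2.3 N, but well short of a full box's 5.8 N.

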